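Load a lino block into the proof press

ROBOT

A 6-joint arm with a two-finger parallel gripper is mounted at the origin on the work surface. World frame = base frame: x ahead of the robot, y to its left, z up, the work surface at z = 0. Lengths are in m, angles in rad, forces in N, time in s.
With the tool pointing down it reaches from about 0.35 to 0.8 m from the base axis. Payload 7.3 kg.
Tool frame: the origin (TCP) lies between the finger pads; the fingertips stand 25 mm ahead of it and the grasp point (between the pads) lies 6 mm ahead of it (r.tip_extent is the distance from the TCP to the fingertips, in m); z points along the fingers, y is the line along which they close (so a half turn about z gives the same grasp; the last joint's range is limited). The gripper opens to 85 mm and grips with 20 to 120 N. Pads are 22 mm wide; open, the fingers measure 114 mm over their backs; the gripper's body (76 mm by 85 mm) begins 54 mm behind the grasp point. The pads swing forward as they close: fully open they stand 13 mm farther back than shut.
Start: joints at [1.058, 0.342, 1.524, -0, 1.275, -0.146], TCP at [0.188, 0.49, 0.256] pointing down, gripper open.
Joint ranges: [-2.53, 2.53], [-0.77, 2.02], [0.04, 2.7], [-1, 4.14], [0.28, 2.66], [-3.11, 3.11]. Speed limits (rad/s): [2.57, 2.57, 3.14, 3.14, 3.14, 3.14].

INTERFACE

Orientations are given as a unit quaternion [x, y, z, w].
In Python, from workcell import r, command_gripper, optics gives the robot as it stands. The module is installed in compiled form; this text tells all that it offers. Calls block until the motion is done:
- r.reach(position, orientation): joint-space move of the TCP to a pose.
- r.move_straight(position, orientation=None, speed=0.15, max_force=None): straight line of the TCP; orientation=None keeps the orientation; speed is the mean speed in m/s. With max_force (N) it stops when the force on the tool has changed by that much, and returns True; else False.
- r.movej(angles): joint-space move.
- command_gripper(opening, force=None): finger opening in m; force is the grip in N (None keeps the last); returns when the fingers have stopped.
- r.hold(seconds).
- r.solve_ik(position, orientation): joint angles nearest the present ones, or None.
- r.read_state(): the state.
- optics.get_image(name): name is "scene" or "top"; returns (picture, depth): 420x560x3 uint8, red, green, blue; 420x560 float32, m along the optical axis (not along the pixel's ray), 0 where there is no reading.
- optics.camera_model(name): a dict with "K" (3x3 intrinsics, pixels), "R" (3x3) and "t" (3): a world point X has camera coordinates R X + t. Camera axes: x right, y down, z forward; pixel columns grow to the right and rows downward; lengths in m; the calibration is good to about 2 mm. A picture is of the moment at which its call begins. camera_model takes no time and is no camera call.
A pose or a line that the arm cannot do raises r.PlanningError and nothing moves.
- r.finish_job(): hands the job in; it is judged then, once.
The state is a dict: "time_s": time; "joint_positions": joint angles; "dq": joint speeds; "tau": joint torques, N m; "eef_pos": TCP position; "eef_rot": TCP orientation; "contact_force": force on the tool from outside, world axes, zero at the start; "torque": the same for the moment, N m; "grip_width": finger opening in m; "grip_force": force on a finger pad.
Only numpy, scipy, OpenCV 4.12 (cv2) and the standard library are available. Lean on these libraries where they do the work, as an engineer would, in place of code of your own. Each camera call takes 0.05 s, during which the arm holds its last target. There are 200 camera calls.

TASK

Load the carved lino block into the small proof press: lift it from the table, set it down gently on the steel bed at either side of the roller, flat, lined up with the bed and clear of the roller, and let go. Then push it lightly by its end, without gripping it, along the bed and under the roller until it lies inside the yellow painted frame. Do not knock the press, and leave the ink jar, the brayer and the palette knife where they are.

Things in the scene. Friction and masses are not known exactly. Their poses are not given: they have to be found in the camera images.
- press: Small green proof press, fixed. Origin: centre of the underside, below the roller's middle; z up; y along the bed (pushing direction), x across it. Steel bed plate 150 (x) x 400 (y) mm, its top 20 mm above the table; no stop or guide on it, a block slides freely. It stands to the robot's left or right, its y within 0.2 rad of world y.
- press_roller (a point): Middle of the dark roller, 77 mm above the table: 50 mm diameter, along the press's x; its underside clears a block on the bed by 10 mm. Green posts at press x = -96 and +96 mm, 50 mm long in y, 125 mm high, screw knobs on top to 157 mm; a beam 24 mm wide in y joins them over the roller. Feet beside the bed, 20 mm high, reach 55 mm either side in y.
- press_frame (a point): Centre of the yellow frame painted on the bed top, straight below the roller's middle, 20 mm above the table; axes as the press. The frame is 76 (x) x 186 (y) mm inside (6 mm line), so a centred block has 8 mm to spare on every side.
- press_wheel (a point): Centre of the black spoked hand wheel (172 mm diameter, not to be turned, in an upright plane across the press's x), 140 mm from the roller's middle towards press +x, 92 mm above the table.
- block: Printing block: wood with a blue-grey lino face carved with a leaf, loose, lying flat, face up. 60 (x) x 170 (y) x 22 (z) mm, about 0.14 to 0.28 kg. Origin: centre of its underside; long side along its y. Either end may go first. Starts on the table on the other side from the press, pointing roughly away from the robot. Bring it down slowly: over 40 N on the bed harms it.
- ink_jar: Black ink jar with a red label, 60 mm diameter, 60 mm high, standing on the table 25 mm or more beyond the far end of the block. Origin: centre of its underside. To be left alone.
- brayer: Ink roller lying on the table beyond the work: rubber roller 100 mm wide, 32 mm diameter, dark wooden handle, 155 mm long over all and about 35 mm high. Origin: on the table under its middle; handle towards its -x. To be left alone.
- palette_knife: Palette knife lying on the table beyond the work, 200 mm long along its x. To be left alone.
There are look-alikes about, which are no part of the job. Leave any green, orange or pink look-alike of the block alone.

How it is judged:
On the way:
1. the block lies flat on the bed at one side of the roller, clear of it and roughly lined up with the bed, and has been let go ((y of block in the frame of press above 0.107 m or y of block in the frame of press below -0.107 m) and x of block in the frame of press between -0.04 and 0.04 m and angle between the y axis of block and the y axis of press, either way round below 0.3 rad and z of block in the frame of press between 0.016 and 0.024 m and angle between block's own z axis and vertical below 0.05 rad and contact force between the fingers and block below 0.3 N and linear speed of block below 0.02 m/s), for 0.2 s.
At the end, for the whole second after the job is handed in: The block lies still and flat on the bed, under the roller, inside the yellow frame: its centre within 9 mm of the frame's centre along and across the bed, turned less than 0.11 rad from it (x of block in the frame of press between -0.009 and 0.009 m and y of block in the frame of press between -0.009 and 0.009 m and angle between the y axis of block and the y axis of press, either way round below 0.11 rad and z of block in the frame of press between 0.016 and 0.024 m and angle between block's own z axis and vertical below 0.05 rad and linear speed of block below 0.01 m/s); the robot touches nothing.
It fails at once if the block is rammed against the press (more than 40 N between them) (contact force between block and press above 40 N).
It fails at once if the block is dropped from more than about 10 mm (out of the fingers, above the bed, moving faster than 0.35 m/s) (contact force between the fingers and block below 0.3 N and linear speed of block above 0.35 m/s and z of block in the frame of press above 0.021 m).
It fails at once if the block is gripped or pressed (more than 15 N from the fingers) while partly under the roller (y of block in the frame of press between -0.1 and 0.1 m and x of block in the frame of press between -0.06 and 0.06 m and contact force between the fingers and block above 15 N).
It fails at once if the robot knocks the press (more than 20 N) (contact force between any of the arm, the fingers and press above 20 N).
It fails at once if the ink jar, the brayer or the palette knife is moved by more than 15 mm (distance of any of ink_jar, brayer, palette_knife from where it was at the start of the episode above 0.015 m).
It also fails if it takes over 54 s, if anything falls off the work surface, if the arm or the gripper's body presses on something with over 40 N, if the wrist force passes 120 N, or if a joint passes its speed limit or range.

## Working session

There is one attempt and no reset: what is moved stays moved. The work goes in short steps, each a Python script; the robot and the scene stay as the last script left them, time stands still between calls to the robot, and variables do not carry over. Pictures are saved under pics/ and viewed, at most 10 in all, crops included, and the job is handed in when it is done.

```bash
mkdir -p pics; cat > h.py <<'E'
import numpy as np, cv2
from workcell import r, command_gripper, optics
def snap(tag):
    for n in ("scene","top"):
        im,d=optics.get_image(n); cv2.imwrite(f"pics/{tag}_{n}.png",im[:,:,::-1]); np.save(f"pics/{tag}_{n}.npy",d)
def world(n,u,v,d):
    m=optics.camera_model(n);K,R,t=map(np.array,(m["K"],m["R"],m["t"]))
    return R.T@(np.linalg.inv(K)@np.array([u,v,1.])*d-t)
def cloud(n,d):
    m=optics.camera_model(n);K,R,t=map(np.array,(m["K"],m["R"],m["t"]))
    v,u=np.mgrid[:d.shape[0],:d.shape[1]]
    P=np.stack([(u-K[0,2])/K[0,0]*d,(v-K[1,2])/K[1,1]*d,d],-1)
    return (P-t)@R
def ray_z(n,u,v,z):
    m=optics.camera_model(n);K,R,t=map(np.array,(m["K"],m["R"],m["t"]))
    c=-R.T@t; w=R.T@np.linalg.inv(K)@np.array([u,v,1.]); return c+w*(z-c[2])/w[2]
E
python3 - <<'E'
from h import *
snap("a")
for n in("scene","top"):
    m=optics.camera_model(n);R=np.array(m["R"]);print(n,m["K"],-R.T@np.array(m["t"]),R[2])
print(r.read_state())
E
```

```text
scene [[452.35322371   0.         287.30488264]
 [  0.         452.35322371 213.5180448 ]
 [  0.           0.           1.        ]] [ 1.12411416 -0.36415641  1.05965188] [-0.49113188  0.37215965 -0.7875828 ]
top [[429.62120257   0.         287.42269628]
 [  0.         429.62120257 212.98061862]
 [  0.           0.           1.        ]] [0.34932329 0.07787042 1.1373918 ] [ 0.14697358 -0.01536779 -0.98902103]
{'time_s': 0.1, 'joint_positions': array([ 1.05798301e+00,  3.42647188e-01,  1.52489586e+00,  1.92972945e-05,
        1.27538778e+00, -1.45953379e-01]), 'dq': array([ 0.00157087, -0.00102158, -0.00203843,  0.00072309,  0.00039586,
        0.00050905]), 'tau': array([ 1.20225577e-03, -4.34447372e+01, -2.46491951e+01, -2.91449905e-04,
        4.67730410e-03, -6.39550399e-05]), 'eef_pos': array([0.18810897, 0.48981329, 0.25570742]), 'eef_rot': array([ 1.82405793e-01,  9.83223107e-01, -6.30130160e-04, -2.25154308e-04]), 'contact_force': array([-0.1626957 , -0.42503503, -0.23960907]), 'torque': array([-0.02646634,  0.00457833,  0.01221407]), 'grip_force': 0.0, 'grip_width': 0.08578920778546535}
```

View pics/a_scene.png

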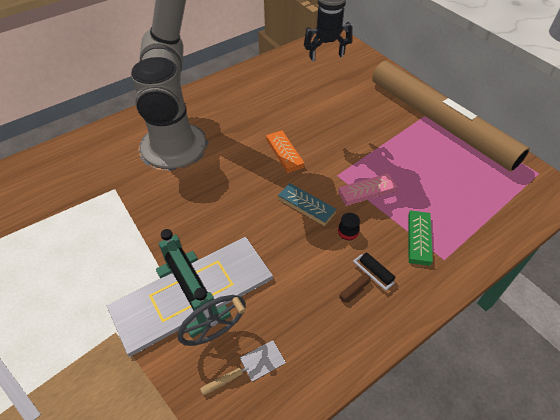

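View pics/a_top.png

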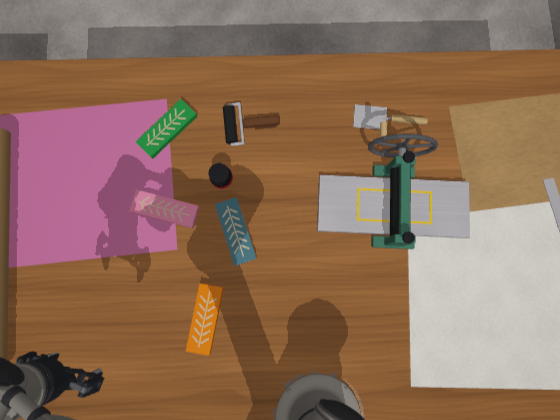

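The two views show these look-alikes in the top view: the blue-grey block at (235,231), pink at (164,208), orange at (204,319) and green at (166,128). I choose the blue-grey one; the jar is just past its far end at (220,176). The press stands on the right, with its roller at about (400,207) and its wheel away from the robot. Next I check the choice in a close crop and measure.

```bash
python3 - <<'E'
from h import *
from scipy import ndimage
for n,crop in(("scene",(275,180,70,50)),("top",(205,150,70,125))):
    im=cv2.imread(f"pics/a_{n}.png");d=np.load(f"pics/a_{n}.npy");P=cloud(n,d)
    hsv=cv2.cvtColor(im,cv2.COLOR_BGR2HSV).astype(int)
    H,S,V=hsv[...,0],hsv[...,1],hsv[...,2]
    # block: points with z 12..35mm near its pixel
    seed={"scene":(205,308),"top":(231,235)}[n]
    m=(P[...,2]>.012)&(P[...,2]<.032)&(d>0)&(H>85)&(H<115)&(S>60)
    lab,k=ndimage.label(ndimage.binary_closing(m,iterations=3)); b=(lab==lab[seed])&(P[...,2]>.012)&(P[...,2]<.032)
    q=P[b];rect=cv2.minAreaRect(q[:,:2].astype(np.float32));print(n,"block",b.sum(),rect,"z",np.median(q[:,2]))
    # frame yellow
    y=(H>20)&(H<32)&(S>150)&(V>150)&(P[...,2]>.01)&(P[...,2]<.03)&(P[...,1]<-.0)
    q=P[y];rect=cv2.minAreaRect(q[:,:2].astype(np.float32));print(n,"frame",y.sum(),rect,"z",np.median(q[:,2]))
    print(np.round(cv2.boxPoints(rect),4).tolist())
    # bed
    bd=(S<50)&(abs(P[...,2]-.02)<.007)&(P[...,1]<0)&(P[...,0]>.2)
    lab,k=ndimage.label(bd);s=ndimage.sum(bd,lab,range(1,k+1));bd=lab==1+np.argmax(s)
    q=P[bd];print(n,"bed",bd.sum(),cv2.minAreaRect(q[:,:2].astype(np.float32)),np.median(q[:,2]))
    # knobs/high
    hi=(P[...,2]>.14)&(P[...,2]<.165)&(P[...,1]<0)&(P[...,0]>.25)&(d>0)
    lab,k=ndimage.label(hi)
    for i in range(1,k+1):
        if (lab==i).sum()>15: print("hi",(lab==i).sum(),P[lab==i].mean(0))
t=cv2.imread("pics/a_top.png");s=cv2.imread("pics/a_scene.png")
A=cv2.resize(t[160:280,190:280],None,fx=4,fy=4,interpolation=cv2.INTER_CUBIC)
B=cv2.resize(s[170:260,260:370],None,fx=4,fy=4,interpolation=cv2.INTER_CUBIC)
C=np.zeros((480,800,3),np.uint8);C[:,:360]=A;C[:360,360:]=B
cv2.imwrite("pics/b.png",C)
C=cv2.resize(t[130:260,310:480],None,fx=4.5,fy=4.5,interpolation=cv2.INTER_CUBIC);cv2.imwrite("pics/c.png",C)
E
```

```text
scene block 883 ((0.47454363107681274, 0.1988115906715393), (0.1713167279958725, 0.06312272697687149), 16.796884536743164) z 0.02199401435632134
scene frame 251 ((0.5300165414810181, -0.21998389065265656), (0.19640997052192688, 0.09017607569694519), 85.84538269042969) z 0.020261171153820305
[[0.4778999984264374, -0.31470000743865967], [0.5679000020027161, -0.32120001316070557], [0.582099974155426, -0.12530000507831573], [0.49219998717308044, -0.11879999935626984]]
scene bed 2957 ((0.5219400525093079, -0.3300783038139343), (0.17917488515377045, 0.15269818902015686), 86.01268005371094) 0.019468674991878345
hi 108 [ 0.43679512 -0.21341763  0.15496554]
hi 126 [ 0.6273866  -0.22795684  0.15556193]
hi 169 [ 0.6913764  -0.17502318  0.15185342]
hi 19 [ 0.67195113 -0.23047128  0.15277296]
hi 86 [ 0.66725951 -0.28302461  0.15471756]
top block 1420 ((0.472247451543808, 0.19841355085372925), (0.16697853803634644, 0.05830380320549011), 17.022558212280273) z 0.023128426897968846
top frame 236 ((0.5278103351593018, -0.22170177102088928), (0.19808898866176605, 0.08627327531576157), 85.89543151855469) z 0.02141374033498085
[[0.47769999504089355, -0.3174000084400177], [0.5637000203132629, -0.32359999418258667], [0.5778999924659729, -0.12600000202655792], [0.4918999969959259, -0.11980000138282776]]
top bed 2856 ((0.5359357595443726, -0.11526791006326675), (0.18810364603996277, 0.15010420978069305), 86.22776794433594) 0.021116093720365978
hi 165 [ 0.68598454 -0.17361776  0.15292635]
hi 41 [ 0.66182583 -0.28510148  0.15496047]
hi 118 [ 0.62331443 -0.22697455  0.15729287]
hi 124 [ 0.43289035 -0.21257893  0.15757003]
```

View pics/b.png

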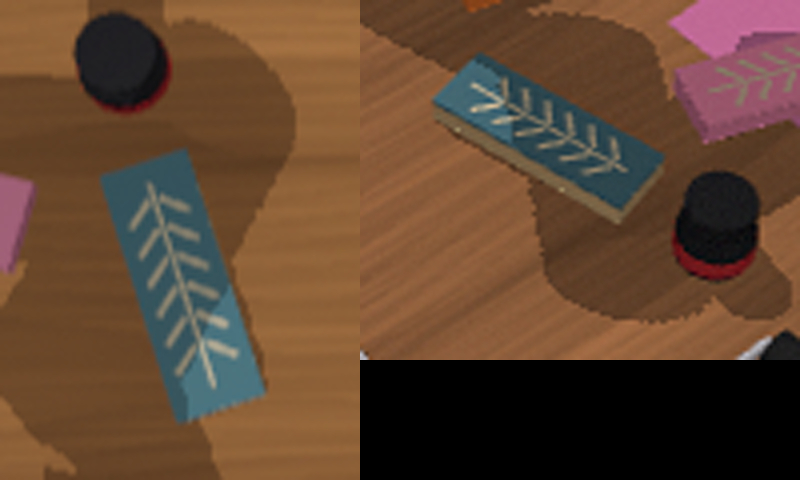

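View pics/c.png

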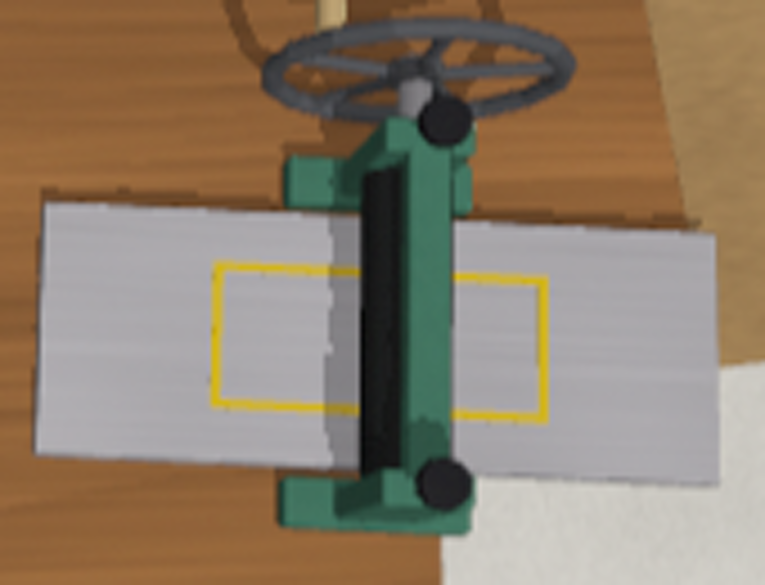

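The crop confirms the blue-grey lino block with its leaf and wood sides, top at 22–23 mm. Both views agree to about 2 mm: block centre (0.473, 0.199), long axis at 16.9°; frame centre (0.529, -0.221, 0.0205), press yaw about -0.073, frame outline 196×88 mm against 198×88 expected. I'll place it on the press +y side, which is nearer.

```bash
cat >> h.py <<'E'
from scipy.spatial.transform import Rotation as Rot
PC=np.array([.5289,-.2208]); PY=-.0735
def press(x,y):
    c,s=np.cos(PY),np.sin(PY); return PC+[c*x-s*y, s*x+c*y]
def down(a): # tool x at world angle a, tool z down
    x=np.array([np.cos(a),np.sin(a),0]);z=np.array([0,0,-1.]);return Rot.from_matrix(np.c_[x,np.cross(z,x),z]).as_quat()
def p3(xy,z): return np.array([xy[0],xy[1],z])
def show():
    s=r.read_state();print(round(s["time_s"],2),s["eef_pos"].round(4),s["contact_force"].round(2),"grip",round(s["grip_width"],4),round(s["grip_force"],1))
E
python3 - <<'E'
from h import *
print(r.tip_extent)
B=np.array([.4733,.1986]);th=np.radians(16.9)
for k in (0,np.pi):
    print(k)
    for nm,p,a in(("grasp",p3(B,.03),th+k),("place",p3(press(0,.125),.05),PY+np.pi/2+k),("place-",p3(press(0,.125),.05),PY-np.pi/2+k),("push",p3(press(0,.1),.05),PY+np.pi/2+k)):
        q=r.solve_ik(p,down(a));print(nm,p.round(3),None if q is None else np.round(q,2))
E
```

```text
0.025
0
grasp [0.473 0.199 0.03 ] [ 0.25  0.62  1.81 -0.    0.72  1.52]
place [ 0.538 -0.096  0.05 ] [-0.32  0.63  1.7  -0.    0.81 -0.24]
place- [ 0.538 -0.096  0.05 ] [-0.32  0.63  1.7  -0.    0.81  2.9 ]
push [ 0.536 -0.121  0.05 ] [-0.36  0.63  1.69 -0.    0.82 -0.29]
3.141592653589793
grasp [0.473 0.199 0.03 ] [ 0.25  0.62  1.81 -0.    0.72 -1.62]
place [ 0.538 -0.096  0.05 ] [-0.32  0.63  1.7  -0.    0.81  2.9 ]
place- [ 0.538 -0.096  0.05 ] [-0.32  0.63  1.7  -0.    0.81 -0.24]
push [ 0.536 -0.121  0.05 ] [-0.36  0.63  1.69 -0.    0.82  2.85]
```

```bash
python3 - <<'E'
from h import *
B=np.array([.4733,.1986]);th=np.radians(16.9)
command_gripper(.085)
r.reach(p3(B,.12),down(th)); show()
print(r.move_straight(p3(B,.031),speed=.08,max_force=8)); show()
command_gripper(.03,force=40); show()
r.move_straight(p3(B,.15),speed=.12); show()
snap("d")
A=cv2.imread("pics/d_scene.png")[120:300,240:440];cv2.imwrite("pics/d.png",cv2.resize(A,None,fx=3,fy=3))
E
```

```text
1.9 [0.4732 0.1992 0.1203] [-0.66  0.1  -0.86] grip 0.0849 0.0
False
3.17 [0.4737 0.1987 0.0315] [ 0.17  0.43 -0.11] grip 0.085 0.0
3.52 [0.4736 0.1987 0.0316] [-0.58  0.39  5.21] grip 0.0588 43.5
4.67 [0.4728 0.1984 0.1492] [ 0.33 -0.72 -1.96] grip 0.0589 43.4
```

View pics/d.png

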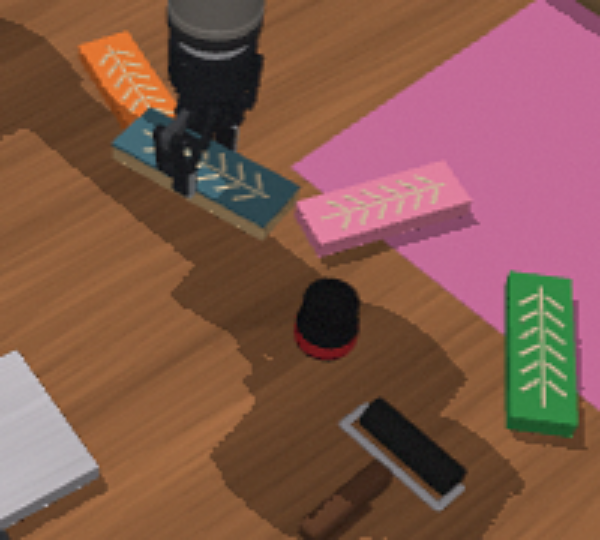

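The block is held level at its middle in the crop (about (205,175)), and the jar and the others are undisturbed. Now I place it.

```bash
python3 - <<'E'
from h import *
a=PY+np.pi/2;T=press(0,.125)
r.reach(p3(T,.15),down(a)); show()
r.move_straight(p3(T,.06),speed=.08); show()
print(r.move_straight(p3(T,.047),speed=.012,max_force=4)); show()
command_gripper(.085); show(); r.hold(.1)
p=r.read_state()["eef_pos"]
r.move_straight(p3(p[:2],.17),speed=.12); show()
# clear view: back toward +y
r.reach(p3(press(0,.30),.17),down(a)); show()
snap("e")
t=cv2.imread("pics/e_top.png");s=cv2.imread("pics/e_scene.png")
C=np.zeros((600,800,3),np.uint8)
C[:300,:540]=cv2.resize(t[150:250,300:480],None,fx=3,fy=3);C[300:,:]=cv2.resize(s[225:360,100:300],(800,300)) 
cv2.imwrite("pics/e.png",C)
for n in("scene","top"):
    im=cv2.imread(f"pics/e_{n}.png");d=np.load(f"pics/e_{n}.npy");P=cloud(n,d)
    hsv=cv2.cvtColor(im,cv2.COLOR_BGR2HSV).astype(int);H,S,V=hsv[...,0],hsv[...,1],hsv[...,2]
    b=(P[...,2]>.034)&(P[...,2]<.05)&(H>85)&(H<115)&(S>60)&(P[...,1]<.05)
    q=P[b];rc=cv2.minAreaRect(q[:,:2].astype(np.float32));print(n,b.sum(),rc,np.median(q[:,2]))
    c,s_=np.cos(PY),np.sin(PY);e=np.array(rc[0])-PC;print("press xy",c*e[0]+s_*e[1],-s_*e[0]+c*e[1])
E
```

```text
6.33 [ 0.538  -0.0956  0.1498] [ 0.01 -0.47 -2.24] grip 0.0591 43.4
7.6 [ 0.5385 -0.0963  0.0606] [-0.01  1.1  -3.32] grip 0.059 43.4
True
8.32 [ 0.538  -0.0961  0.0516] [-0.15  0.01  4.72] grip 0.0593 44.2
8.7 [ 0.5372 -0.0958  0.0507] [ 0.36  0.4  -0.42] grip 0.0851 0.0
9.94 [ 0.5368 -0.0957  0.1692] [ 0.64  0.32 -0.33] grip 0.085 0.0
10.68 [0.5508 0.0777 0.1696] [-1.29 -0.24 -0.41] grip 0.0847 0.0
scene 948 ((0.5385808944702148, -0.09555698931217194), (0.169501394033432, 0.06322932243347168), 86.63355255126953) 0.04158931380629919
press xy 0.0004576816872428162 0.125615771188844
top 837 ((0.5369605422019958, -0.10439760982990265), (0.15202242136001587, 0.05873812735080719), 85.64419555664062) 0.043338897903895265
press xy -0.0005090950616243161 0.1166800308541267
```

View pics/e.png

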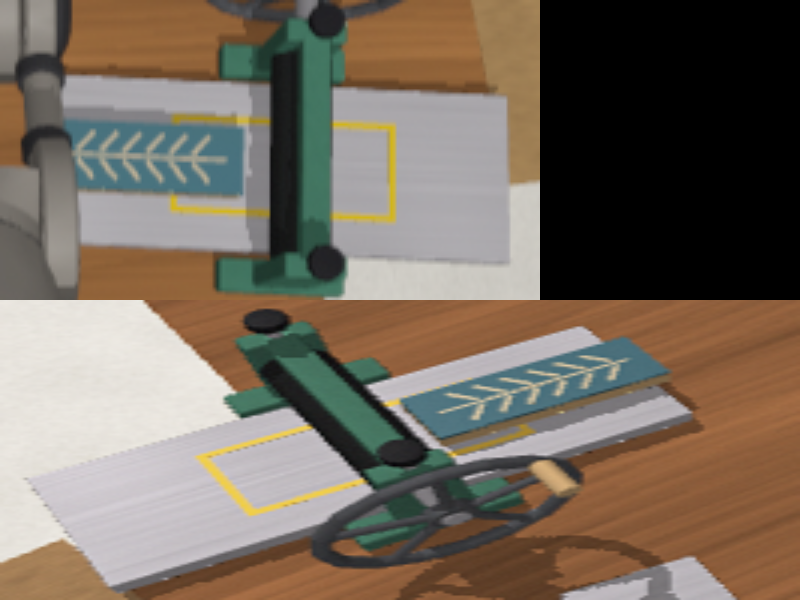

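The block lies flat on the bed, clear of the roller and inside neither post. The scene view puts it at press (0.000, 0.126), with 0.5° of yaw error; the top view is partly hidden by the arm. Now I push with two fingertips spread to 30 mm, stopping short to measure.

```bash
cat >> h.py <<'E'
def meas(tag):
    snap(tag);out=[]
    c,s=np.cos(PY),np.sin(PY)
    for n in("scene","top"):
        im=cv2.imread(f"pics/{tag}_{n}.png");P=cloud(n,np.load(f"pics/{tag}_{n}.npy"))
        H,S,V=cv2.split(cv2.cvtColor(im,cv2.COLOR_BGR2HSV))
        b=(P[...,2]>.034)&(P[...,2]<.05)&(H>85)&(H<115)&(S>60)&(P[...,1]<.05)
        e=P[b][:,:2]-PC;q=np.c_[c*e[:,0]+s*e[:,1],-s*e[:,0]+c*e[:,1]]
        rc=cv2.minAreaRect(q.astype(np.float32));print(n,b.sum(),"press frame rect",np.round(rc[0],4),np.round(rc[1],4),round(rc[2],2),"y",q[:,1].min().round(4),q[:,1].max().round(4),"x",q[:,0].min().round(4),q[:,0].max().round(4))
E
python3 - <<'E'
from h import *
a=PY+np.pi/2;q=down(a)
command_gripper(.03)
r.reach(p3(press(0,.245),.12),q)
r.move_straight(p3(press(0,.245),.052),speed=.08,max_force=6);show()
print(r.move_straight(p3(press(0,.118),.052),speed=.04,max_force=8));show()
r.move_straight(p3(press(0,.135),.052),speed=.05)
r.move_straight(p3(press(0,.135),.17),speed=.12)
r.reach(p3(press(0,.36),.2),q);show()
meas("f")
E
```

```text
12.75 [0.5473 0.0235 0.0525] [-0.36  0.98  0.9 ] grip 0.03 0.0
False
16.07 [ 0.5376 -0.1031  0.052 ] [-0.14  1.73  0.33] grip 0.0302 0.5
18.61 [0.5553 0.1373 0.1994] [-0.78  0.83  0.28] grip 0.0301 0.0
scene 740 press frame rect [0.0013 0.0232] [0.1679 0.0632] 89.72 y -0.0609 0.107 x -0.0305 0.0331
top 732 press frame rect [-0.001  0.023] [0.1686 0.0579] 89.96 y -0.0613 0.1073 x -0.03 0.0279
```

```bash
python3 - <<'E'
from h import *
q=down(PY+np.pi/2)
r.reach(p3(press(0,.15),.15),q)
r.move_straight(p3(press(0,.15),.052),speed=.1,max_force=6)
print(r.move_straight(p3(press(0,.0955),.052),speed=.03,max_force=8));show()
r.move_straight(p3(press(0,.135),.052),speed=.05)
r.move_straight(p3(press(0,.135),.17),speed=.12)
r.reach(p3(press(0,.36),.2),q);show()
meas("g")
t=cv2.imread("pics/g_top.png");s=cv2.imread("pics/g_scene.png")
C=np.zeros((600,800,3),np.uint8)
C[:300,:540]=cv2.resize(t[150:250,300:480],None,fx=3,fy=3);C[300:,:]=cv2.resize(s[225:360,100:300],(800,300)) 
cv2.imwrite("pics/g.png",C)
E
```

```text
False
22.68 [ 0.5359 -0.1256  0.052 ] [-0.37  0.09 -1.23] grip 0.0299 0.1
25.66 [0.5553 0.1373 0.1995] [ 0.4  -0.9  -0.18] grip 0.0298 0.0
scene 765 press frame rect [0.0012 0.0008] [0.0635 0.1687] 0.34 y -0.0837 0.0853 x -0.0307 0.0332
top 743 press frame rect [-0.0012 -0.0007] [0.0587 0.1686] 0.27 y -0.085 0.0837 x -0.0303 0.0285
```

View pics/g.png

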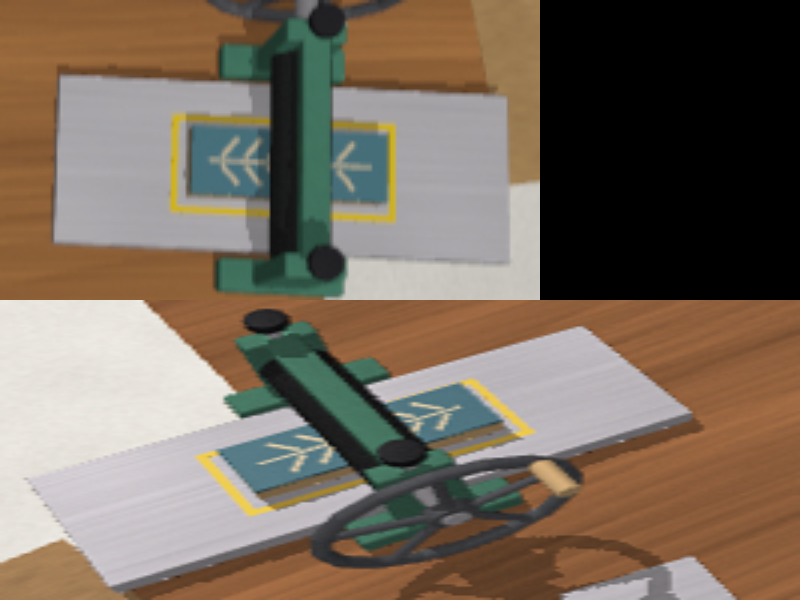

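The block (top-view crop x 188–388) lies inside the yellow frame (172–396). Both views put its centre within about 1.5 mm of the frame's centre, turned 0.3°, and the arm is clear.

```bash
python3 -c "
from workcell import r
print(r.finish_job())"
```

```text
the job is handed in; nothing more can be done
None
```

The block lies flat under the roller inside the yellow frame, within about 1.5 mm of its centre and turned about 0.3° by both cameras; the job was handed in at about 26 s with the arm clear, and no verdict came back.

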